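Check that a wheelchair brake lever stops short of the bar

TASK

Two push handles stand on the pharmacy bench: on the one whose long lever ends in a ball, press the lever in from its outer side with the outside of your fingers until it comes up against its stop, let it spring all the way out, then press it in to the stop a second time and finish while still holding it there. Press firmly but do not force it, never pinch the lever or reach in between it and the bar, and do not touch the rubber grip; leave the short lever and everything standing about alone.

Things in the scene. Friction and masses are not known exactly. Their poses are not given: they have to be found in the camera images.
- brake_handle: Wheelchair brake handle on a bench stand (mm), told by its LONG lever ending in a ball; bolted down, cannot move. Origin: on the bench under the bar's axis. A level steel bar 235 long runs along y, axis 120 high at x = 0, on a post over a plate 110 x 140 x 12; nothing is higher than 140. Its lever lies at bar height on the -x side (facing the robot).
- brake_handle_grip: black rubber grip on the bar of the brake handle, 32 mm dia, from y = -118 to +27 mm of the handle's frame, axis at x = 0 and 120 mm high; same origin and axes as the handle. Not to be touched.
- brake_pin (a point): upright pivot pin of the ball-ended lever, at blade mid-height; fixed at x = -42, y = +82, z = 120 mm of the brake handle's frame, with the same axes. The lever runs from it towards -y, at rest leaning out to -x by 0.28 rad; pressed towards +x it swings towards the bar.
- brake_pad (a point): point on the front (-x) face of the ball-ended lever (aluminium blade 8 mm thick, 16 mm high), at mid-height, 105 mm from the pin, 37 mm short of the ball's centre; moves with the lever. +x points square into the blade (towards the bar), y along the blade to the pin, z up. Press near it; it travels about 35 mm.
- brake_ball (a point): centre of the ball (19 mm dia) at the long lever's end, 142 mm from the pin; moves with the lever, axes as at the pad.
- brake_lever (a joint): angle of the ball-ended lever, rad: 0 = all the way out (rest), 0.34 = at its firm stop, where about 16 mm are left between blade and rubber grip at the pad, about 8 mm behind the ball. Sprung outwards: about 2.5 N at the pad to start, 6.5 N at the stop; springs back by itself when let go.
- release_handle: Tilt-release handle on a like stand (mm), told by its SHORT flat lever cut square (8 thick, 22 high, 74 long); not part of the job; bolted down, cannot move. Origin: on the bench under the bar's axis. A level steel bar 235 long runs along y, axis 120 high at x = 0, on a post over a plate 110 x 140 x 12; nothing is higher than 140. Its lever lies at bar height on the -x side (facing the robot).
- release_lever (a joint): angle of the short lever, rad: 0 = out, at rest. Not to be pressed.
- pill_jar: white pill jar, 48 dia x 70 high, loose bystander; origin under its centre (mm)
- amber_bottle: amber glass bottle, 42 dia x 88 high, loose bystander; origin under its centre (mm)
- carton: paper carton 45 x 75 x 50 high, loose bystander; origin under its centre (mm)
- measure_cup: clear measuring cup, 52 dia x 50 high, loose bystander; origin under its centre (mm)
- spatula: metal spatula 170 long lying flat, loose bystander (mm)
- tape_roll: roll of label tape lying flat, 56 dia x 20 high, loose bystander; origin under its centre (mm)
- small_carton: flat paper carton 35 x 90 x 28 high, loose bystander; origin under its centre (mm)

How it is judged:
On the way, in this order (a step that is already met when the one before it is completed fails the run):
1. the fingers press the ball-ended lever in to its stop (value of joint brake_lever above 0.315 rad and contact force between the fingers and brake_lever above 2 N), for 0.2 s.
2. the lever is let all the way out (value of joint brake_lever below 0.03 rad), for 0.1 s.
3. the fingers press the lever in to its stop again (all of step 1), for 0.2 s.
At the end, for the whole second after the job is handed in: the fingers hold the ball-ended lever within 0.025 rad of its stop (joint above 0.315) with 2 to 40 N, the rubber grip is untouched, the short lever is out (below 0.05 rad), and every loose thing is within 20 mm of where it stood (all of step 3 and contact force between the fingers and brake_lever below 40 N and contact force between the fingers and brake_handle_grip below 0.5 N and value of joint release_lever below 0.05 rad and distance of each of pill_jar, amber_bottle, carton, measure_cup, spatula, tape_roll, small_carton from where it was at the start of the episode below 0.02 m); the arm keeps its last pose, push and grip.
It fails at once if the rubber grip is touched by the robot (over 1 N) (contact force between any of the fingers, the arm and brake_handle_grip above 1 N).
It fails at once if the lever is pinched, or the fingers reach in between it and the bar (x of the grasp point in the frame of brake_pad between 0.002 and 0.05 m and y of the grasp point in the frame of brake_pad between -0.05 and 0.1 m and z of the grasp point in the frame of brake_pad between -0.04 and 0.032 m).
It fails at once if the lever is forced (over 45 N) (contact force between the fingers and brake_lever above 45 N).
It fails at once if the short lever is pressed (over 0.05 rad) (value of joint release_lever above 0.05 rad).
It fails at once if a loose thing is moved more than 20 mm or lifted (distance of any of pill_jar, amber_bottle, carton, measure_cup, spatula, tape_roll, small_carton from where it was at the start of the episode above 0.02 m).
It also fails if it takes over 35 s, if anything falls off the work surface, if the arm or the gripper's body presses on something with over 40 N, if the wrist force passes 120 N, or if a joint passes its speed limit or range.

ROBOT

A 6-joint arm with a two-finger parallel gripper is mounted at the origin on the work surface. World frame = base frame: x ahead of the robot, y to its left, z up, the work surface at z = 0. Lengths are in m, angles in rad, forces in N, time in s.
With the tool pointing down it reaches from about 0.425 to 0.95 m from the base axis. Payload 3.5 kg.
Tool frame: the origin (TCP) lies on the centre line of the jaws, within the pads' length; the fingertips stand 22 mm ahead of it and the grasp point (between the pads) lies 3 mm ahead of it; z points along the fingers, y is the direction in which the jaws open and shut (so a half turn about z gives the same grasp; the last joint's range is limited). The gripper opens to 85 mm and grips with 20 to 120 N. Pads are 22 mm wide; open, the fingers measure 114 mm over their backs; the gripper's body (76 mm by 85 mm) begins 54 mm behind the grasp point. The pads swing forward as they close: fully open they stand 13 mm farther back than shut.
Start: joints at [-1.424, 0.286, 1.577, -0, 1.279, -0.15], TCP at [0.197, -0.645, 0.253] pointing down, gripper open.
Joint ranges: [-2.77, 2.77], [-0.9, 2.22], [0.21, 2.48], [-1.53, 4.67], [0.24, 2.81], [-2.84, 2.84]. Speed limits (rad/s): [2.79, 2.79, 3.14, 3.14, 3.14, 3.14].

INTERFACE

Orientations are given as a rotation vector (axis times angle).
In Python, from cell import arm, imaging gives the robot as it stands.
- The arm moves only by the shell command python3 -m creep 'ROWS'. ROWS is JSON, a list of rows, each a list of 7 numbers: the shift along the tool's x, y, z in mm, then the turn, a rotation vector about the tool's x, y, z in degrees, then the finger opening in mm, from 0 to 85.4. A call has 1 to 20 rows; each row is the pose to reach, as a shift and turn from the pose commanded when the call began, along the tool's axes at that moment; what a row does not reach only later rows make up. A row lasts 1/10 s, in which the tool goes at most 50 mm and 8.59 degrees, less where a joint would pass 70% of its speed; a pose out of reach is approached as far as the arm can. A call with a gripper value outside its range is refused whole. The fingers move at their own pace and stop on an object; the grip force is fixed at half the most. Time passes only in rows, so rows that repeat a pose let the fingers close. It gives the time, the measured TCP pose, the force and the opening at its end, in the units of the state.
- arm.read_state(): the state, without advancing time (a new reading comes with each control period).
- imaging.camera(name): name is "scene" or "side" or "wrist"; returns a dict with "color" (384x512x3 uint8, blue, green, red), "fx", "fy", "cx", "cy" (pixels), "origin" and "orientation" of the camera in the world. Camera axes: x right, y up, looking along -z (the intrinsics and any distortion apply to the point x, -y, -z); pixel columns grow to the right and rows downward; lengths in m; the calibration is good to about 2 mm. A picture is of the moment at which its call begins. There is no depth.
- arm.close_job(): hands the job in, once; it reports no verdict.
The state is a dict: "time": time; "q": joint angles; "qd": joint speeds; "effort": joint torques, N m; "ee_pos": TCP position; "tcp_rot": TCP orientation; "ft_force": force on the tool from outside, world axes, zero at the start; "moment": the same for the moment, N m; "grip_width": finger opening in m.
Only numpy, scipy, OpenCV 4.12 (cv2) and the standard library are available. Lean on these libraries where they do the work, as an engineer would, in place of code of your own. Each camera call takes 0.05 s, during which the arm holds its last target. There are 200 camera calls.

## Working session

There is one attempt and no reset: what is moved stays moved. The work goes in short steps, Python scripts to look and compute and a shell command to move; the robot and the scene stay as the last step left them, time stands still between calls to the robot, and variables do not carry over. Pictures are saved under pics/ and viewed, about 8 in all and at most 12, crops included, and the job is handed in when it is done.

```bash
mkdir -p pics; cat > h.py <<'E'
import numpy as np, cv2
from cell import arm, imaging
from scipy.spatial.transform import Rotation as R
def rot(o):
    o=np.array(o,float)
    return o if o.shape==(3,3) else (R.from_rotvec(o) if o.size==3 else R.from_quat(o)).as_matrix()
def ray(c,u,v):
    d=rot(c["orientation"])@np.array([(u-c["cx"])/c["fx"],-(v-c["cy"])/c["fy"],-1]); return np.array(c["origin"]),d
def onz(c,u,v,z):
    o,d=ray(c,u,v); return o+d*(z-o[2])/d[2]
def proj(c,p):
    q=rot(c["orientation"]).T@(np.array(p)-c["origin"]); return c["cx"]+c["fx"]*q[0]/-q[2], c["cy"]-c["fy"]*q[1]/-q[2]
E
python3 - <<'E'
from h import *
import pickle
for n in("scene","side"):
    c=imaging.camera(n); pickle.dump(c,open(n+".pkl","wb")); cv2.imwrite(f"pics/{n}.png",cv2.resize(c["color"],(800,600),interpolation=cv2.INTER_CUBIC))
    print(n,{k:v for k,v in c.items() if k!="color"})
print(arm.read_state())
E
```

```text
scene {'fx': 488.34828599524013, 'fy': 488.34828599524013, 'cx': 261.2895569801749, 'cy': 188.83798599565918, 'origin': array([1.12125077, 0.53619706, 1.21434982]), 'orientation': array([0.32168314, 0.70299352, 2.17865585])}
side {'fx': 347.63032899990367, 'fy': 347.63032899990367, 'cx': 253.5647539169482, 'cy': 189.3974587346801, 'origin': array([-0.03288585,  0.66389928,  0.59313565]), 'orientation': array([ 0.47720527, -1.26215679, -2.16340489])}
{'time': 0.1, 'q': array([-1.42396129e+00,  2.87092570e-01,  1.57802859e+00,  2.79030159e-05,
        1.27856491e+00, -1.49993489e-01]), 'qd': array([-0.00172862, -0.00072132, -0.00276475,  0.00042619,  0.00060345,
        0.00094751]), 'effort': array([ 2.83533400e-04, -4.07297015e+01, -2.93699563e+01, -1.78418495e-04,
        3.43464242e-03,  1.58480469e-05]), 'ee_pos': array([ 0.19738889, -0.6449323 ,  0.25207619]), 'tcp_rot': array([-3.10498802e+00, -4.64225273e-01, -4.71200690e-05]), 'ft_force': array([-1.08847738, -0.41229651, -0.08264704]), 'moment': array([0.01349985, 0.00404687, 0.01624514]), 'grip_width': 0.08564061624044034}
```

View pics/scene.png

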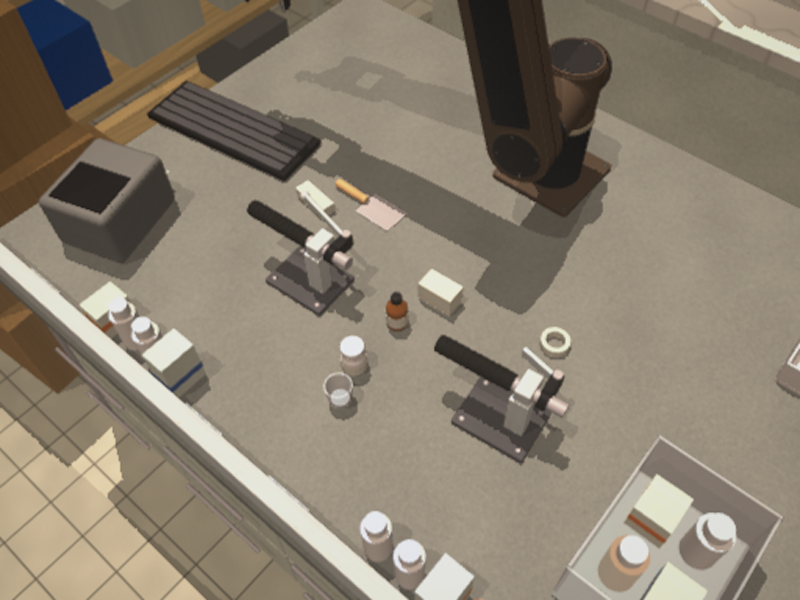

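View pics/side.png

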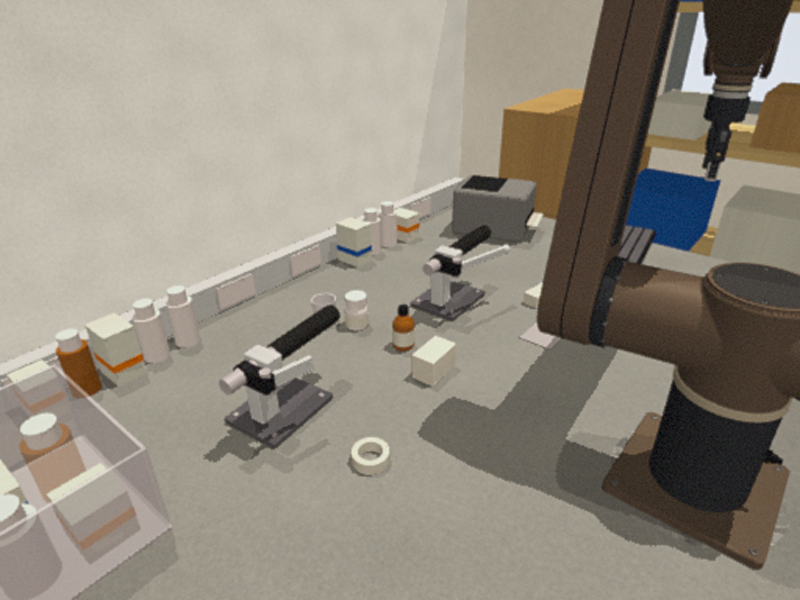

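Scene: the long-lever handle is the one at about (310,255), and its ball end is near (303,190). The small carton (315,195) and spatula (370,205) lie close to the lever. The short-lever handle is at (520,400).

```bash
python3 - <<'E'
from h import *
import pickle
a=pickle.load(open("scene.pkl","rb"))["color"][105:205,150:270]
b=pickle.load(open("side.pkl","rb"))["color"][135:215,250:370]
f=lambda i:cv2.resize(i,None,fx=6.6,fy=6.6,interpolation=cv2.INTER_CUBIC)[:,:792]
cv2.imwrite("pics/ca.png",cv2.resize(a,(720,600),interpolation=cv2.INTER_CUBIC))
cv2.imwrite("pics/cb.png",cv2.resize(b,(720,480),interpolation=cv2.INTER_CUBIC))
E
```

```text
(no output)
```

View pics/ca.png

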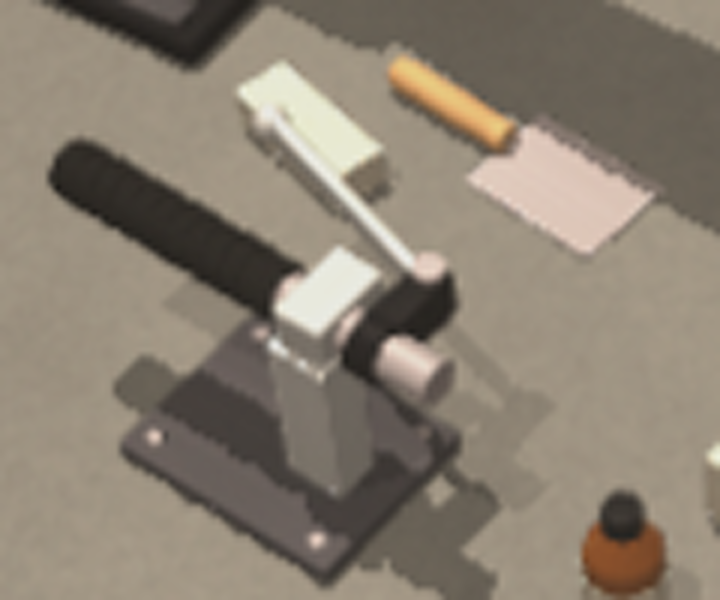

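View pics/cb.png

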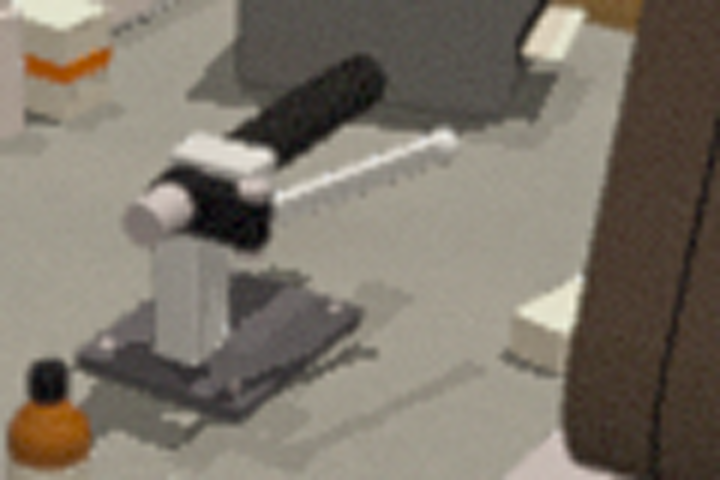

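Both crops show the lever running from its pin, about (430,265) in the scene crop, to the ball, (268,117) in the scene crop and (447,140) in the side crop. I'll fit the handle pose from these features.

```bash
cat > fit.py <<'E'
from h import *
import pickle
from scipy.optimize import least_squares
S=pickle.load(open("scene.pkl","rb"));D=pickle.load(open("side.pkl","rb"))
F=[(S,(268,117),'ball'),(S,(435,383),(0,117,120)),(S,(125,448),(55,-70,12,1)),(S,(325,582),(55,70,12,1)),(S,(460,440),(-55,70,12,1)),
(D,(447,140),'ball'),(D,(140,222),(0,117,120)),(D,(80,360),(55,70,12,1)),(D,(235,418),(-55,70,12,1)),(D,(360,312),(-55,-70,12,1))]
b=(-81.2,-54.5,120)
def W(p,q):
    q=np.array(q[:3])/1e3+(np.array([0,p[3],0]) if len(q)>3 else 0)
    return R.from_euler('z',p[2]).apply(q)+[p[0],p[1],0]
def res(p):
    r=[]
    for c,(U,V),q in F:
        o=(150,105) if c is S else (250,135)
        u=np.array(proj(c,W(p,b if q=='ball' else q)))
        r+=list(u-[(U+.5)/6-.5+o[0],(V+.5)/6-.5+o[1]])
    return np.array(r)
s=least_squares(res,[.6,-.2,0,0.0],loss='soft_l1',x_scale=[.1,.1,.3,.05])
p=s.x;print(p,np.round(res(p).reshape(-1,2),1).tolist())
np.save("p.npy",p)
for n,q in dict(pin=(-42,82,120),pad=(-42-105*np.sin(.28)-4*np.cos(.28),82-105*np.cos(.28)+4*np.sin(.28),120),ball=b).items(): print(n,W(p,q).round(3))
for n,U,z in (("carton corners",(385,155),28),("cb",(285,65),28),("spat",(400,65),10),("blade",(590,250),0),("spatcorner",(655,190),0)):
    print(n,onz(S,U[0]/6+150,U[1]/6+105,z/1e3).round(3))
E
python3 fit.py
```

```text
[ 0.55292074 -0.22473897  0.04282477  0.02952536] [[-0.8, 1.5], [-3.0, 0.9], [0.8, -1.6], [1.6, -1.2], [2.7, -0.9], [-1.7, 0.5], [-0.5, -0.9], [-1.4, -1.1], [0.6, -0.6], [1.6, -0.0]]
pin [ 0.507 -0.145  0.12 ]
pad [ 0.479 -0.246  0.12 ]
ball [ 0.474 -0.283  0.12 ]
carton corners [ 0.393 -0.283  0.028]
cb [ 0.379 -0.372  0.028]
spat [ 0.326 -0.336  0.01 ]
blade [ 0.355 -0.169  0.   ]
spatcorner [ 0.299 -0.17   0.   ]
```

```bash
python3 -m creep '[[15,-14,2,0,0,-4,0],[45,-42,7,0,0,-11,0],[75,-70,12,0,0,-18,0],[105,-99,17,0,0,-25,0],[135,-128,22,0,0,-32,0],[165,-156,27,0,0,-39,0],[195,-184,32,0,0,-46,0],[225,-213,36,0,0,-53,0],[255,-241,40,0,0,-60,0],[285,-270,45,0,0,-67,0],[310,-293,49,0,0,-72,0],[325,-307,51,0,0,-75,0],[330,-312,52,0,0,-75.5,0],[330,-312,52,0,0,-75.5,0]]'
python3 - <<'E'
from h import *
import pickle
s=arm.read_state();print(s["ee_pos"],s["ft_force"],s["grip_width"],s["time"]);print(rot(s["tcp_rot"]).round(3))
I=[]
for n in("scene","side","wrist"):
    c=imaging.camera(n); pickle.dump(c,open(n+"2.pkl","wb")); I.append(c["color"])
print(c["origin"])
a=cv2.resize(I[0][85:205,150:270],(400,400),interpolation=cv2.INTER_CUBIC)
b=cv2.resize(I[1][110:230,250:370],(400,400),interpolation=cv2.INTER_CUBIC)
cv2.imwrite("pics/m2.png",np.hstack([a,b]));cv2.imwrite("pics/w2.png",cv2.resize(I[2],(800,600)))
E
```

```text
time: 1.5
ee_pos: [0.4218, -0.25, 0.2009]
tcp_rot: [-2.171, -2.27, 0.0]
ft_force: [0.1, -1.0, -0.2]
grip_width: 0.0001
[ 0.42175776 -0.24995065  0.20090766] [ 0.09905165 -1.0083838  -0.17128   ] 0.00013328879345777812 1.5
[[-0.045  0.999 -0.001]
 [ 0.999  0.045  0.   ]
 [ 0.    -0.001 -1.   ]]
[ 0.41820714 -0.17981877  0.32216793]
```

View pics/w2.png

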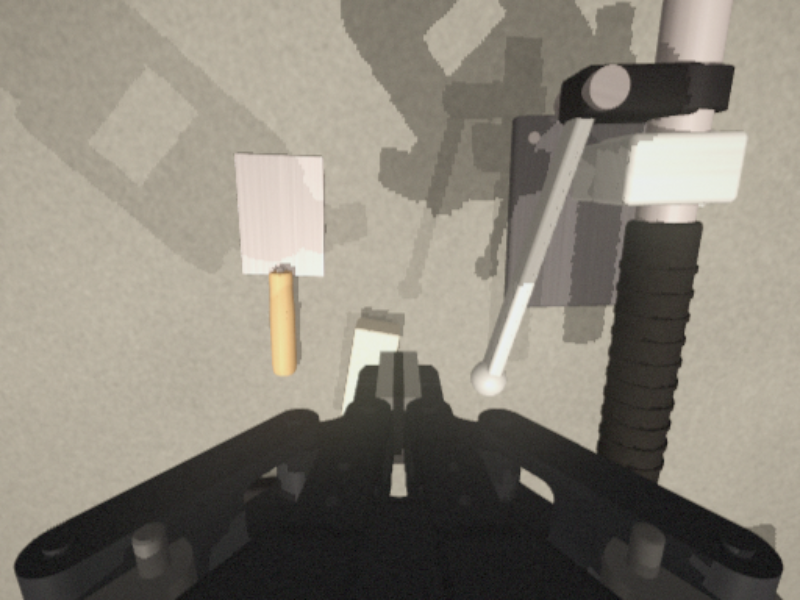

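View pics/m2.png

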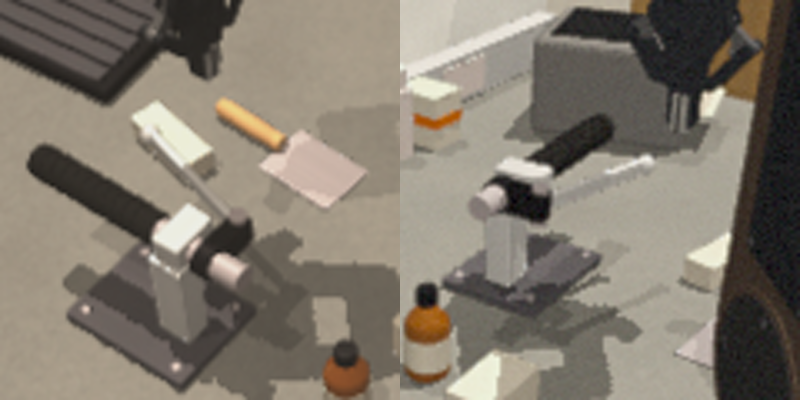

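Wrist view: the ball is at (488,378), the pin top at (607,88), the finger tips at (400,360), and the grip axis at about (655,350). The fingers are clear of everything. I'll measure the lever from this closer view.

```bash
python3 - <<'E'
from h import *
import pickle
c=pickle.load(open("wrist2.pkl","rb"));k=.64
g=lambda U,V,z:onz(c,U*k,V*k,z)
ball=g(488,378,.12)[:2];pin=g(607,88,.13)[:2];pinl=g(607,88,.12)[:2]
print("ball",ball,"pin",pin,pinl,"dist",np.linalg.norm(ball-pin))
# blade line
p1,p2=g(586,125,.128)[:2],g(500,350,.128)[:2]
print("blade",p1,p2)
for a,b,z in(((667,225),(598,445),.12),((702,225),(665,445),.12)): print("grip edges",g(*a,z)[:2],g(*b,z)[:2])
print("bar end of grip", g(665,222,.12))
u=(ball-pin)/np.linalg.norm(ball-pin);print("lever yaw",np.arctan2(-u[0],-u[1]))
th=np.arctan2(u[1],u[0]); print("handle yaw", th-np.arctan2(-np.cos(.28),-np.sin(.28)))
E
```

```text
ball [ 0.47092338 -0.27915964] pin [ 0.50471269 -0.13829533] [ 0.50921425 -0.13613454] dist 0.14486017875219862
blade [ 0.49912161 -0.15276466] [ 0.47331105 -0.2594701 ]
grip edges [ 0.54904104 -0.19455264] [ 0.53722335 -0.31800639]
grip edges [ 0.56593848 -0.19384086] [ 0.57503194 -0.31642357]
bar end of grip [ 0.54776166 -0.19317488  0.12      ]
lever yaw 0.23542333956525233
handle yaw 0.04457666043474773
```

```bash
python3 -m creep '[[1,0,10,0,0,0,0],[3,0,25,0,0,0,0],[5,0,40,0,0,0,0],[5,0,55,0,0,0,0],[5,0,66,0,0,0,0],[5,0,71,0,0,0,0],[5,10,71,0,0,0,0],[5,20,71,0,0,0,0],[5,30,71,0,0,0,0],[5,30,71,0,0,0,0],[5,30,71,0,0,0,0]]'
python3 -m creep '[[0,4,0,0,0,0,0],[0,8,0,0,0,0,0],[0,12,0,0,0,0,0],[0,16,0,0,0,0,0],[0,20,0,0,0,0,0],[0,20,0,0,0,0,0],[0,20,0,0,0,0,0]]'
```

```text
time: 2.75
ee_pos: [0.4521, -0.2443, 0.1307]
tcp_rot: [2.171, 2.27, -0.0]
ft_force: [-0.5, -0.4, -0.2]
grip_width: -0.0005
time: 3.45
ee_pos: [0.4712, -0.2435, 0.13]
tcp_rot: [-2.172, -2.269, 0.001]
ft_force: [-4.1, -2.4, -0.1]
grip_width: 0.0001
```

```bash
python3 -m creep '[[0,4,0,0,0,0,0],[0,8,0,0,0,0,0],[0,12,0,0,0,0,0],[0,15,0,0,0,0,0],[0,18,0,0,0,0,0],[0,18,0,0,0,0,0],[0,18,0,0,0,0,0]]'
python3 - <<'E'
from h import *
import pickle
s=arm.read_state();print(s["ee_pos"],s["ft_force"])
c=imaging.camera("wrist");pickle.dump(c,open("wrist3.pkl","wb"))
cv2.imwrite("pics/w3.png",cv2.resize(c["color"],(800,600)))
E
```

```text
time: 4.15
ee_pos: [0.4886, -0.2433, 0.1301]
tcp_rot: [-2.171, -2.269, 0.004]
ft_force: [-5.8, -4.4, -0.0]
grip_width: -0.0001
[ 0.48862612 -0.24330527  0.130067  ] [-5.84351604e+00 -4.42534454e+00 -4.31522724e-03]
```

View pics/w3.png

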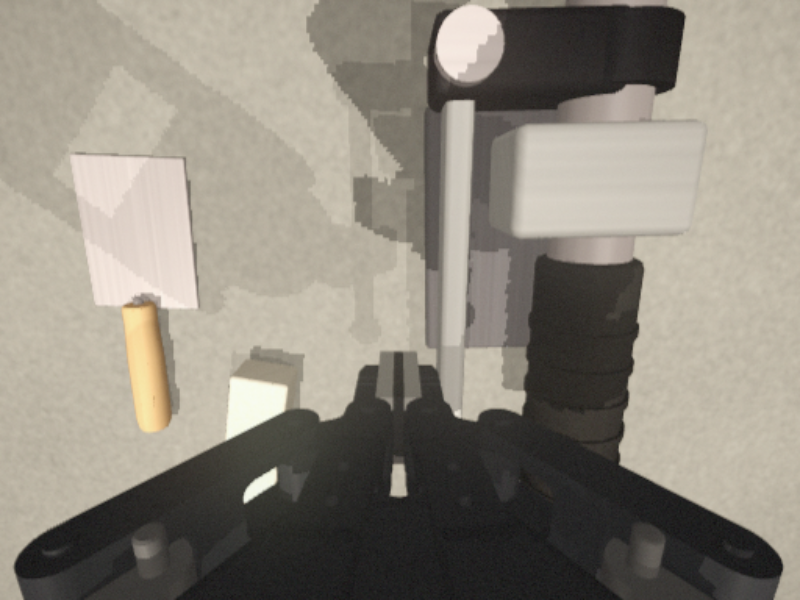

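Wrist view: the finger's outer back lies on the blade, whose edges run from (455,100) to (452,410). The blade is almost parallel to the bar, so about 8 mm of travel is left. There is clear space to the grip (left edge about x=530).

```bash
python3 -m creep '[[0,2,0,0,0,0,0],[0,4,0,0,0,0,0],[0,6,0,0,0,0,0],[0,6,0,0,0,0,0]]'
python3 -m creep '[[0,1,0,0,0,0,0],[0,1,0,0,0,0,0]]'
python3 -m creep '[[0,1,0,0,0,0,0],[0,1,0,0,0,0,0]]'
```

```text
time: 4.6
ee_pos: [0.4944, -0.243, 0.13]
tcp_rot: [-2.171, -2.269, 0.004]
ft_force: [-6.8, -4.5, 0.9]
grip_width: 0.0001
time: 4.8
ee_pos: [0.4953, -0.243, 0.13]
tcp_rot: [-2.171, -2.269, 0.004]
ft_force: [-6.5, -4.2, 0.2]
grip_width: -0.0001
time: 5.0
ee_pos: [0.4962, -0.2429, 0.13]
tcp_rot: [-2.17, -2.269, 0.005]
ft_force: [-7.5, -3.9, -0.5]
grip_width: -0.0003
```

```bash
for i in 1 2 3; do python3 -m creep '[[0,1,0,0,0,0,0],[0,1,0,0,0,0,0]]' | grep -E 'ee_pos|ft_force'; done
```

```text
ee_pos: [0.4964, -0.2429, 0.13]
ft_force: [-9.8, -3.7, 2.0]
ee_pos: [0.4966, -0.2429, 0.13]
ft_force: [-12.4, -4.9, 3.7]
ee_pos: [0.4968, -0.2429, 0.13]
ft_force: [-15.4, -4.6, 5.1]
```

The travel stalled at x=0.4965, the predicted stop, at about 15 N. I'll hold briefly, check with a picture, then let it out.

```bash
python3 -m creep '[[0,0,0,0,0,0,0],[0,0,0,0,0,0,0],[0,0,0,0,0,0,0],[0,0,0,0,0,0,0]]'
python3 - <<'E'
from h import *
c=imaging.camera("wrist")
cv2.imwrite("pics/w4.png",cv2.resize(c["color"],(800,600)))
E
```

```text
time: 6.0
ee_pos: [0.4968, -0.2429, 0.13]
tcp_rot: [-2.165, -2.266, 0.012]
ft_force: [-14.5, -4.7, 5.5]
grip_width: 0.0001
```

View pics/w4.png

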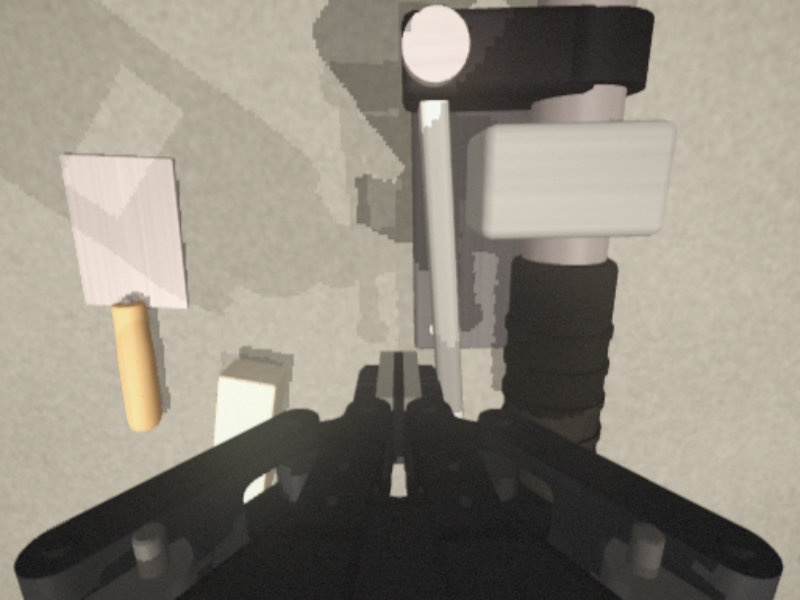

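The blade now leans inward past parallel, from (435,100) to (450,410), and a gap to the grip remains (blade edge about 463, grip about 503). This is the stop. Next I release it and press again.

```bash
python3 -m creep '[[0,-5,0,0,0,0,0],[0,-13,0,0,0,0,0],[0,-21,0,0,0,0,0],[0,-29,0,0,0,0,0],[0,-37,0,0,0,0,0],[0,-45,0,0,0,0,0],[0,-50,0,0,0,0,0],[0,-50,0,0,0,0,0],[0,-50,0,0,0,0,0],[0,-50,0,0,0,0,0],[0,-50,0,0,0,0,0],[0,-50,0,0,0,0,0]]'
python3 - <<'E'
from h import *
c=imaging.camera("wrist")
cv2.imwrite("pics/w5.png",cv2.resize(c["color"],(800,600)))
E
```

```text
time: 7.25
ee_pos: [0.4507, -0.2444, 0.1303]
tcp_rot: [2.172, 2.269, 0.0]
ft_force: [-0.3, 0.2, -0.3]
grip_width: 0.0
```

View pics/w5.png

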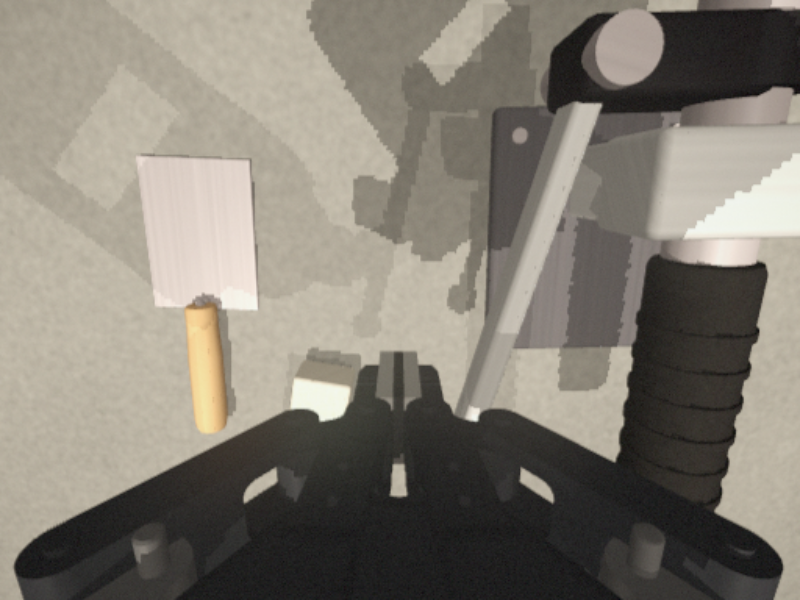

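The lever is fully out, running from (585,100) to (475,410). The fingers are clear of it and the force reads about 0. Now the second press.

```bash
python3 -m creep '[[0,5,0,0,0,0,0],[0,10,0,0,0,0,0],[0,15,0,0,0,0,0],[0,20,0,0,0,0,0],[0,25,0,0,0,0,0],[0,30,0,0,0,0,0],[0,35,0,0,0,0,0],[0,40,0,0,0,0,0],[0,43,0,0,0,0,0],[0,45,0,0,0,0,0],[0,46,0,0,0,0,0],[0,47,0,0,0,0,0],[0,47,0,0,0,0,0]]'
for i in 1 2 3; do python3 -m creep '[[0,1,0,0,0,0,0],[0,1,0,0,0,0,0]]' | grep -E 'ee_pos|ft_force'; done
```

```text
time: 8.6
ee_pos: [0.4962, -0.2429, 0.1299]
tcp_rot: [-2.169, -2.269, 0.006]
ft_force: [-6.8, -3.7, 1.7]
grip_width: 0.0003
ee_pos: [0.4964, -0.2429, 0.1299]
ft_force: [-10.3, -4.1, 2.9]
ee_pos: [0.4967, -0.2429, 0.1299]
ft_force: [-14.2, -3.8, 4.6]
ee_pos: [0.4969, -0.2429, 0.1299]
ft_force: [-16.3, -5.6, 6.2]
```

```bash
python3 -m creep '[[0,0,0,0,0,0,0],[0,0,0,0,0,0,0],[0,0,0,0,0,0,0],[0,0,0,0,0,0,0],[0,0,0,0,0,0,0],[0,0,0,0,0,0,0]]'
python3 - <<'E'
from h import *
w=imaging.camera("wrist")["color"];s=imaging.camera("scene")["color"]
cv2.imwrite("pics/m6.png",np.hstack([cv2.resize(w,(400,300)),cv2.resize(s[90:240,150:350],(400,300))]))
E
```

```text
time: 9.8
ee_pos: [0.4969, -0.2429, 0.1299]
tcp_rot: [-2.164, -2.266, 0.013]
ft_force: [-15.9, -4.3, 5.9]
grip_width: 0.0001
```

View pics/m6.png

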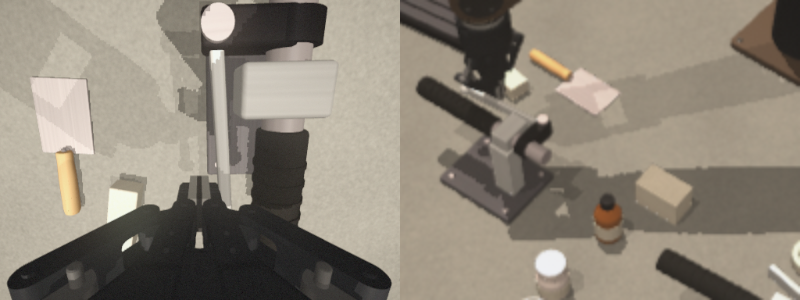

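The lever is at its stop again, at (217,50) to (225,205) in the left view, with a gap to the grip. The loose things in view are where they stood. Handing in.

```bash
python3 -c "
from cell import arm
print(arm.close_job()); s=arm.read_state(); print(s['ee_pos'],s['ft_force'])"
```

```text
the job is handed in; nothing more can be done
None
the job is handed in; nothing more can be done
```

I pressed the ball-ended lever in to its stop, let it spring all the way out, pressed it in again and handed the job in while holding it there. I used the outer back of the closed fingers.

- **Both presses:** the arm stalled at x ≈ 0.497 m, where I expected the stop. The measured wrist force settled at about 16 to 17 N each time. In both wrist pictures the blade leaned in past parallel to the bar.
- **Release between them:** the wrist picture showed the lever fully out with the fingers clear of it, and the force read about 0 N.
- **Last check before handing in:** the reading was steady, about 17 N in total at 9.8 s. A gap between blade and rubber grip was still visible, and the loose things in view had not moved.
- **Not confirmed:**
  - The lever angle was judged from pictures and arm position, because there is no joint reading.
  - The first camera fit put the handle about 4 to 7 mm off the closer wrist measurement; I used the wrist one.
  - The force included about 4 N sideways and 6 N upwards, which I put down to friction on the blade.
  - I did not check the measuring cup, the tape roll or the short lever itself in the last picture; the arm was never near them.
  - No state could be read after handing in.

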